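# Seat the keyed spindle in the sprung hub of a mug decorating stand

### The job

Lift the loose dust cap off the hub of the decorating stand, set it down on the table rim down and let go of it. Then draw the spindle out of its wooden block by its square head, push its shaft into the hub, turn it until the key slips into the keyway and keep pushing against the spring until the flange sits on the hub. Finish while holding: stay gripping the spindle and pressing it fully home (let go and the spring lifts it), and leave the mug, brush jar, glove box and paint tin where they are.

Things in the scene. Friction and masses are not known exactly. Their poses are not given: they have to be found in the camera images.
- stand: Decorating stand, fixed: grey round base 140 mm across, 14 mm high, with an upright octagonal steel hub in the middle, 46 mm over its flats, top 85 mm above the table. The keyway in the hub is on the stand's +x side. Origin: centre of the base's underside; z up. Place and yaw vary (yaw up to 0.9 rad either way); it may be left or right of the robot.
- hub_mouth (a point): Centre of the bore's mouth in the hub's top face, 85 mm above the table; axes as the stand's. Bore upright, 22.4 mm across; a straight keyway 8.4 mm wide runs down it towards +x, open at the top and through the hub's wall.
- cap: Loose aluminium dust cap, an inverted cup over the hub's top: 64 mm outside, 58 mm inside, 22 mm high, with a round wooden knob 20 mm across and 30 mm tall on top (22 to 52 mm above the rim). About 90 g. Origin: centre of the rim (underside), z up. On the hub its rim is 67 mm above the table.
- cap_knob (a point): Point on the axis of the cap's knob, 40 mm above the rim.
- rack: Wooden storage block, fixed to the table, 85 x 85 x 50 mm, with a plain round hole 36 mm across in which the spindle stands, its flange resting on the block's top. Origin: centre of the underside, z up.
- spindle: Loose steel spindle, upright, 0.17 to 0.33 kg. Origin: centre of its flange's underside, at first 50 mm above the table; z up. Flange 54 mm across, z 0 to 8 mm, with a lug 8 mm wide sticking out 9 mm on the +x side, above the key. Square head to grip, 30 x 30 mm, faces along x and y, z 8 to 54 mm. Fully home: origin at hub_mouth, +x axes in line (lug over keyway). Yaw within 0.8 rad at first.
- spindle_tip (a point): Centre of the shaft's lower end, 40 mm below the flange. Shaft 20 mm across, tapered to 13 mm over the last 6 mm. Key on the +x side: 6 mm wide, reaching 16 mm from the axis, from the flange down 26 mm. The last 14 mm is a plain nose that enters the bore at any yaw; then the key stands on the hub's top face until it is turned to within about 0.09 rad of the keyway.
- spindle_head (a point): Centre of the top face of the spindle's square head, 54 mm above the flange's underside.
- plunger (a joint): Spring plunger in the hub's bore, m pushed down: 0 at rest (its top is 30 mm below the hub's mouth), 0.010 when the spindle is fully home. It pushes up with 5 N at 0 and 10 N at 0.010.
- mug: White relief mug, 84 mm across, 100 mm high, handle on +y; origin at its underside. Leave alone.
- brush_jar: Glass jar 76 mm across, with brushes up to about 200 mm high; origin at its underside. Leave alone.
- glove_box: Carton 220 x 110 x 75 mm (long side along its x) with paper on top; origin at its underside. Leave alone.
- paint_tin: Flat open paint tin with compartments, 90 x 170 x 18 mm; origin at its underside. Leave alone.
There are look-alikes about, which are no part of the job. What is shaped like the cap but green or red is not meant. What is shaped like the spindle but blue is not meant.

How it is judged:
On the way, in this order (a step that is already met when the one before it is completed fails the run):
1. the cap stands on the table, rim down, released (height (world z) of cap below 0.006 m and angle between cap's own z axis and vertical below 0.1 rad and height (world z) of cap_knob above 0.03 m and contact force between the fingers and cap below 0.1 N), for 0.2 s.
2. the shaft's nose has entered the bore (z of spindle_tip in the frame of hub_mouth below -0.006 m and horizontal distance between spindle_tip and hub_mouth below 0.004 m), for 0.05 s.
At the end, for the whole second after the job is handed in: Spindle home in the hub: flange within 3 mm of its top, axis within 4 mm, upright within 0.08 rad, key in keyway, plunger down over 7 mm, over 4 N on the stand, fingers still on it (over 2 N). Cap released, rim down on the table (rim under 6 mm, tilt under 0.1 rad) (all of step 1 and z of spindle in the frame of hub_mouth below 0.003 m and horizontal distance between spindle and hub_mouth below 0.004 m and angle between spindle's own z axis and vertical below 0.08 rad and angle between the x axis of spindle and the x axis of stand, either way round below 0.2 rad and value of joint plunger above 0.007 m and contact force between spindle and stand above 4 N and contact force between the fingers and spindle above 2 N); the arm keeps its last pose, push and grip.
It fails at once if the mug is moved by more than 20 mm (distance of mug from where it was at the start of the episode above 0.02 m).
It fails at once if the brush jar is moved by more than 20 mm (distance of brush_jar from where it was at the start of the episode above 0.02 m).
It fails at once if the glove box is moved by more than 20 mm (distance of glove_box from where it was at the start of the episode above 0.02 m).
It fails at once if the paint tin is moved by more than 20 mm (distance of paint_tin from where it was at the start of the episode above 0.02 m).
It also fails if it takes over 61 s, if anything falls off the work surface, if the arm or the gripper's body presses on something with over 40 N, if the wrist force passes 120 N, or if a joint passes its speed limit or range.

### The arm

A 6-joint arm with a two-finger parallel gripper is mounted at the origin on the work surface. World frame = base frame: x ahead of the robot, y to its left, z up, the work surface at z = 0. Lengths are in m, angles in rad, forces in N, time in s.
With the tool pointing down it reaches from about 0.35 to 0.775 m from the base axis. Payload 7.3 kg.
Tool frame: the origin (TCP) lies on the centre line of the jaws, within the pads' length; the fingertips stand 11 mm ahead of it and the grasp point (between the pads) lies 8 mm behind it; z points along the fingers, y is the direction in which the jaws open and shut (so a half turn about z gives the same grasp; the last joint's range is limited). The gripper opens to 92 mm and grips with 3 to 60 N. Pads are 19 mm wide; open, the fingers measure 130 mm over their backs; the gripper's body (75 mm by 190 mm) begins 47 mm behind the grasp point.
Start: joints at [-1.445, 0.342, 1.524, -0, 1.275, -0.146], TCP at [0.141, -0.506, 0.238] pointing down, gripper open.
Joint ranges: [-2.53, 2.53], [-0.77, 2.02], [0.04, 2.7], [-1, 4.14], [0.28, 2.66], [-3.11, 3.11]. Speed limits (rad/s): [2.57, 2.57, 3.14, 3.14, 3.14, 3.14].

### API

Orientations are given as [roll, pitch, yaw] about the fixed x, y, z axes, in that order (R = Rz(yaw) Ry(pitch) Rx(roll)).
In Python, from station import bot gives the robot as it stands. The module is installed in compiled form; this text tells all that it offers.
- The arm moves only by the shell command python3 -m creep 'ROWS'. ROWS is JSON, a list of rows, each a list of 5 numbers: the shift along the world's x, y, z in mm, then the turn about the world's z in degrees, then the finger opening in mm, from 0 to 91.8. In form: [[x, y, z, spin, gripper], ...]. A call has exactly 8 rows; each row shifts and turns the pose as measured when the row begins; what a row does not reach is not made up. A row lasts 1/8 s, in which the tool goes at most 62.5 mm and 10.7 degrees, less where a joint would pass 70% of its speed; a pose out of reach is approached as far as the arm can. A call with a gripper value outside its range is refused whole. The fingers move at their own pace and stop on an object; the grip force is fixed at half the most. Time passes only in rows, so rows that do not move let the fingers close, or fill a call up. It gives the time, the measured TCP pose, the force and the opening at its end, in the units of the state.
- bot.observe(): the state, without advancing time (a new reading comes with each control period).
- bot.snapshot(name): name is "scene" or "top" or "wrist"; returns (picture, depth): 480x640x3 uint8, red, green, blue; 480x640 float32, m along the optical axis (not along the pixel's ray), 0 where there is no reading.
- bot.camera_info(name): a dict with "camera_matrix" (3x3 intrinsics, pixels), "R" (3x3) and "t" (3): a world point X has camera coordinates R X + t; the wrist camera has in their place "tool_from_camera" (4x4, takes a point from camera to tool coordinates, whose origin is the TCP and whose axes are the flange's). Camera axes: x right, y down, z forward; pixel columns grow to the right and rows downward; lengths in m; the calibration is good to about 2 mm. A picture is of the moment at which its call begins: read the wrist's pose just before it. camera_info takes no time and is no camera call.
- bot.sign_off(): hands the job in, once; it reports no verdict.
The state is a dict: "time_s": time; "joint_pos": joint angles; "joint_vel": joint speeds; "joint_torque": joint torques, N m; "eef_pos": TCP position; "tool_rot": TCP orientation; "ft_force": force on the tool from outside, world axes, zero at the start; "moment": the same for the moment, N m; "gripper_width": finger opening in m.
Only numpy, scipy, OpenCV 4.12 (cv2) and the standard library are available. Lean on these libraries where they do the work, as an engineer would, in place of code of your own. Each camera call takes 0.05 s, during which the arm holds its last target. There are 200 camera calls.

## Working session

There is one attempt and no reset: what is moved stays moved. The work goes in short steps, Python scripts to look and compute and a shell command to move; the robot and the scene stay as the last step left them, time stands still between calls to the robot, and variables do not carry over. Pictures are saved under pics/ and viewed, about 8 in all and at most 12, crops included, and the job is handed in when it is done.

```bash
mkdir -p pics; python3 - <<'E'
from station import bot
import cv2,numpy as np
print(bot.observe())
for n in("scene","top"):
    p,d=bot.snapshot(n); np.savez("pics/"+n+"0.npz",p=p,d=d); cv2.imwrite(f"pics/{n}0.png",p[:,:,::-1])
    c=bot.camera_info(n); print(n,c)
print(bot.camera_info("wrist"))
E
```

```text
{'time_s': 0.0, 'joint_pos': array([-1.44498923e+00,  3.42742519e-01,  1.52502872e+00,  2.83220678e-06,
        1.27540326e+00, -1.46012205e-01]), 'joint_vel': array([-0.00049923, -0.00082032,  0.00107849, -0.00164836,  0.0016421 ,
        0.00175983]), 'joint_torque': array([ 1.26172155e-03, -4.31232584e+01, -2.44222766e+01,  7.19306013e-02,
        5.56878909e-02, -1.11565437e-04]), 'eef_pos': array([ 0.14092002, -0.50532143,  0.2370306 ]), 'tool_rot': array([-3.14002803e+00, -2.32828777e-04,  2.71818293e-01]), 'ft_force': array([ 0.33883281,  0.09366239, -0.11236917]), 'moment': array([-0.02644069,  0.00601504, -0.03768019]), 'gripper_width': 0.0916482216692723}
scene {'camera_matrix': array([[529.96391472,   0.        , 318.60887553],
       [  0.        , 529.96391472, 236.59726247],
       [  0.        ,   0.        ,   1.        ]]), 'R': array([[-0.46601611,  0.88476726,  0.00398366],
       [ 0.57885866,  0.30828982, -0.75490399],
       [-0.66914246, -0.34949145, -0.65582322]]), 't': array([ 0.27287896, -0.27104691,  1.63851575])}
top {'camera_matrix': array([[506.80636682,
[... 169 characters left out ...]
41, -0.0080388 ],
       [-0.97251388, -0.04231653, -0.22896737],
       [ 0.22838413,  0.01820357, -0.9734009 ]]), 't': array([0.01235394, 0.61528067, 1.42453391])}
{'camera_matrix': array([[360.54153521,   0.        , 311.82778692],
       [  0.        , 360.54153521, 242.07760933],
       [  0.        ,   0.        ,   1.        ]]), 'tool_from_camera': array([[-1.73280659e-05, -9.60141891e-01, -2.79513058e-01,
         7.51079494e-02],
       [ 9.99999975e-01,  4.61859657e-05, -2.20644954e-04,
         9.36247627e-05],
       [ 2.24760044e-04, -2.79513054e-01,  9.60141866e-01,
        -1.46392195e-01],
       [ 0.00000000e+00,  0.00000000e+00,  0.00000000e+00,
         1.00000000e+00]])}
```

View pics/top0.png

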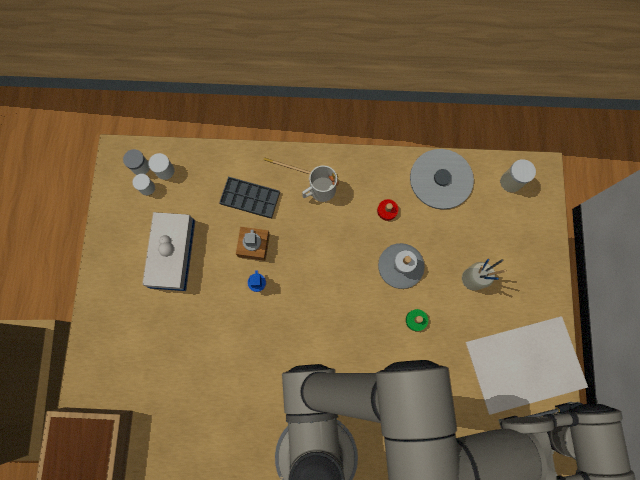

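View pics/scene0.png

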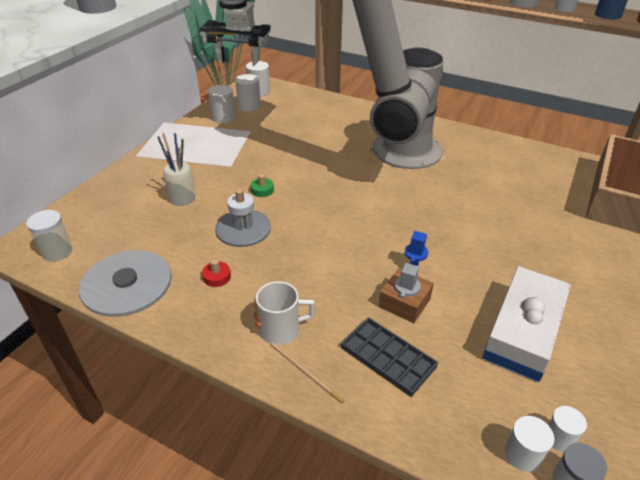

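Candidates, by top-view pixel: 
- **Cap:** aluminium cap on the stand (406,262). Look-alikes are the green cap (417,320), the red cap (388,210) and the grey disc with a dark knob (442,178).
- **Spindle:** grey spindle in the wooden block (252,240). The look-alike is the blue one (257,282).

I choose (406,262) and (252,240), and check both in one crop.

```bash
cat >h.py <<'E'
from station import bot
import cv2,numpy as np
from scipy.spatial.transform import Rotation as Ro
def ray(cam,uv,z,pose=None):
    c=bot.camera_info(cam);K=c["camera_matrix"]
    d=np.linalg.inv(K)@np.array([*uv,1.])
    if cam=="wrist":
        T=c["tool_from_camera"];s=pose;Rt=Ro.from_euler('xyz',s["tool_rot"]).as_matrix()
        o=Rt@T[:3,3]+s["eef_pos"];d=Rt@T[:3,:3]@d
    else:
        o=-c["R"].T@c["t"];d=c["R"].T@d
    return o+d*(z-o[2])/d[2]
def wrist(name):
    s=bot.observe();p,d=bot.snapshot("wrist")
    cv2.imwrite(f"pics/{name}.png",p[:,:,::-1]);np.savez(f"pics/{name}.npz",p=p,d=d,pos=s["eef_pos"],rot=s["tool_rot"]);return s,p,d
def load(name):
    a=np.load(f"pics/{name}.npz");return dict(eef_pos=a["pos"],tool_rot=a["rot"]),a["p"],a["d"]
E
python3 - <<'E'
from h import *
p=np.load("pics/top0.npz")["p"]
a=cv2.resize(p[215:315,360:460],(400,400),interpolation=2);b=cv2.resize(p[200:300,205:305],(400,400),interpolation=2)
cv2.imwrite("pics/crop0.png",np.hstack([a,b])[:,:,::-1])
for n,uv,z in[("lid",(406,262),.089),("base",(401,266),.014),("head",(252,239),.104),("green",(417,320),.02),("red",(388,210),.02),("blue",(257,282),.05),("mug",(322,178),.1),("jar",(480,278),.05),("tin",(250,197),.018),("box",(172,250),.075)]: print(n,ray("top",uv,z).round(3))
E
```

```text
lid [ 0.549 -0.233  0.089]
base [ 0.551 -0.231  0.014]
head [0.594 0.213 0.104]
green [ 0.391 -0.278  0.02 ]
red [ 0.724 -0.189  0.02 ]
blue [0.478 0.196 0.05 ]
mug [0.79  0.019 0.1  ]
jar [ 0.519 -0.457  0.05 ]
tin [0.748 0.241 0.018]
box [0.558 0.449 0.075]
```

View pics/crop0.png

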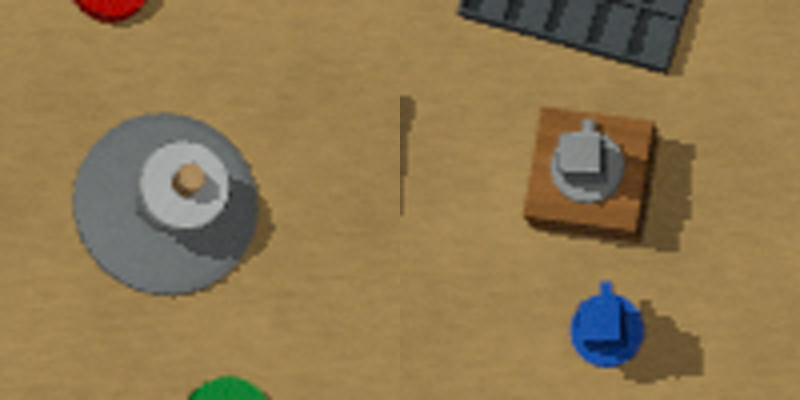

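The crop confirms both choices: an aluminium cap with a wooden knob on the grey base, and a grey spindle in the wooden block with its lug pointing image-up (about +x). I'm moving over the cap.

```bash
python3 -m creep '[[45,32,20,0,91],[52,35,0,0,91],[52,35,0,0,91],[52,35,0,0,91],[52,35,0,0,91],[52,35,0,0,91],[52,35,0,0,91],[52,31,0,0,91]]'; python3 - <<'E'
from h import *
s,p,d=wrist("w1"); print(s["eef_pos"],s["tool_rot"],s["time_s"])
E
```

```text
time_s: 1.1
eef_pos: [0.5497, -0.2293, 0.2549]
tool_rot: [-3.137, 0.001, 0.262]
ft_force: [0.7, -0.4, -0.1]
gripper_width: 0.0909
[ 0.54972418 -0.22926723  0.2549486 ] [-3.13713190e+00  1.46016971e-03  2.62446603e-01] 1.1
```

View pics/w1.png

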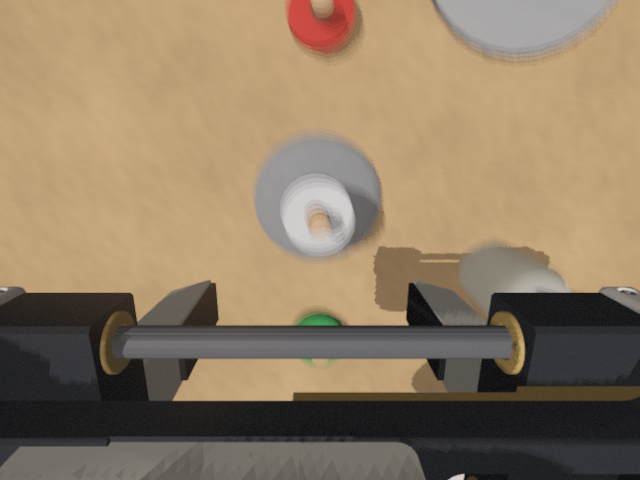

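The wrist picture shows the knob at about (319,222), the lid at (318,215) and the base at (318,196), slightly blurred by motion. I'll retake it at rest and measure with masks.

```bash
cat >>h.py <<'E'
def blob(mask,near):
    m=cv2.morphologyEx(mask.astype(np.uint8),cv2.MORPH_OPEN,np.ones((3,3)))
    n,_,st,ce=cv2.connectedComponentsWithStats(m);ce=ce.copy();ce[0]=1e6
    i=np.argmin(np.hypot(*(ce-near).T)+1e4*(st[:,4]<40));return _==i,ce[i],st[i]
E
python3 - <<'E'
from h import *
s,p,d=wrist("w2"); print(s["eef_pos"],s["joint_vel"].round(3))
hsv=cv2.cvtColor(p,cv2.COLOR_RGB2HSV);H,S,V=cv2.split(hsv)
lidm=(S<40)&(V>190)
m,c,st=blob(lidm,(318,215)); 
cn=max(cv2.findContours(m.astype(np.uint8),0,1)[0],key=cv2.contourArea);h=cv2.convexHull(cn);e=cv2.fitEllipse(h);print("lid",e,ray("wrist",e[0],.088,s))
y,x=int(e[0][1]),int(e[0][0]); sub=np.zeros_like(m);sub[y-40:y+40,x-40:x+40]=1
m,c,st=blob((S>70)&sub,(319,222));print("knob",c,st,ray("wrist",c,.116,s), np.median(d[m]))
gm=(S<40)&(V>90); m,c,st=blob(gm,(318,200));
cn=max(cv2.findContours(m.astype(np.uint8),0,1)[0],key=cv2.contourArea);e=cv2.fitEllipse(cv2.convexHull(cn));print("base",e,ray("wrist",e[0],.014,s))
E
```

```text
[ 0.55496942 -0.22452519  0.25418481] [-0.07  -0.048  0.115 -0.016 -0.015 -0.142]
lid ((323.0848083496094, 229.8321075439453), (67.62226867675781, 69.90532684326172), 82.26532745361328) [ 0.55346944 -0.23426036  0.088     ]
knob [323.92261905 236.10119048] [313 223  23  27 504] [ 0.55517631 -0.23381524  0.116     ] 0.29328835
base ((321.60968017578125, 208.79563903808594), (122.79093170166016, 125.40396118164062), 81.42888641357422) [ 0.55825883 -0.233025    0.014     ]
```

```bash
python3 -m creep '[[0,-9,0,0,91],[0,0,-40,0,80],[0,0,-40,0,80],[0,0,-30,0,80],[0,0,-15,0,80],[0,0,-5,0,80],[0,0,0,0,80],[0,0,0,0,80]]'; python3 - <<'E'
from h import *
s,p,d=wrist("w3"); print(s["eef_pos"],s["joint_vel"].round(3))
E
```

```text
time_s: 2.2
eef_pos: [0.549, -0.2435, 0.1227]
tool_rot: [-3.14, -0.001, 0.261]
ft_force: [0.3, 0.6, -0.1]
gripper_width: 0.0799
[ 0.54896073 -0.24352295  0.12269148] [-0.004 -0.007 -0.007 -0.001  0.003 -0.001]
```

View pics/w3.png

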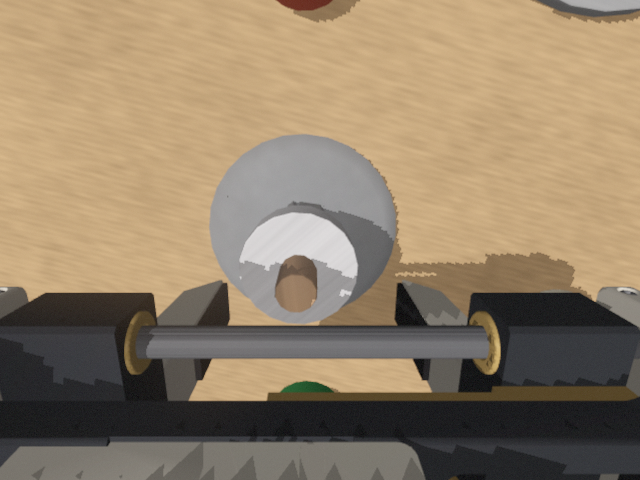

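The knob's top is at about (296,291), the lid's centre at (299,267) and the base's centre at (304,228).

```bash
python3 - <<'E'
from h import *
s,p,d=load("w3")
for uv,z in[((296,291),.119),((299,267),.089),((304,228),.014)]:print(ray("wrist",uv,z,s).round(4))
E
```

```text
[ 0.5553 -0.2345  0.119 ]
[ 0.5558 -0.2346  0.089 ]
[ 0.5587 -0.2348  0.014 ]
```

Cap at (0.5555, -0.2345), so I'm shifting by +6.5 and +9 mm, going down 16 mm, then closing.

```bash
python3 -m creep '[[5,7,0,0,80],[1,2,-10,0,80],[0,0,-6,0,80],[0,0,0,0,40],[0,0,0,0,5],[0,0,0,0,5],[0,0,0,0,5],[0,0,0,0,5]]'
```

```text
time_s: 3.25
eef_pos: [0.5561, -0.2337, 0.1068]
tool_rot: [-3.141, -0.003, 0.262]
ft_force: [0.5, 0.7, 0.2]
gripper_width: 0.0344
```

```bash
python3 -m creep '[[0,0,0,0,5],[0,0,0,0,5],[0,0,0,0,5],[0,0,10,0,5],[0,0,25,0,5],[0,0,30,0,5],[0,0,20,0,5],[0,0,0,0,5]]'
```

```text
time_s: 4.25
eef_pos: [0.5556, -0.2335, 0.196]
tool_rot: [-3.141, -0.003, 0.262]
ft_force: [-0.1, -0.1, -1.2]
gripper_width: 0.0194
```

```bash
python3 -m creep '[[-18,24,0,0,5],[-20,26,0,0,5],[-20,26,0,0,5],[-20,26,0,0,5],[-20,26,-10,0,5],[-18,25,-40,0,5],[0,0,-40,0,5],[0,0,-30,0,5]]'; python3 -m creep '[[0,0,-15,0,5],[0,0,-5,0,5],[0,0,0,0,5],[0,0,0,0,5],[0,0,0,0,5],[0,0,0,0,5],[0,0,0,0,5],[0,0,0,0,5]]'
```

```text
time_s: 5.25
eef_pos: [0.4333, -0.075, 0.0698]
tool_rot: [-3.14, -0.002, 0.261]
ft_force: [0.3, -0.3, -1.6]
gripper_width: 0.0192
time_s: 6.25
eef_pos: [0.4319, -0.0745, 0.0481]
tool_rot: [-3.138, 0.001, 0.261]
ft_force: [0.4, -0.6, -1.0]
gripper_width: 0.0193
```

Rim about 8 mm up. I'm lowering in small steps until contact, then opening.

```bash
python3 -m creep '[[0,0,-4,0,5],[0,0,-2,0,5],[0,0,-1,0,5],[0,0,-1,0,5],[0,0,-1,0,5],[0,0,0,0,5],[0,0,0,0,5],[0,0,0,0,5]]'
```

```text
time_s: 7.25
eef_pos: [0.4318, -0.0744, 0.04]
tool_rot: [-3.138, 0.0, 0.262]
ft_force: [0.2, 0.5, -0.3]
gripper_width: 0.019
```

```bash
python3 -m creep '[[0,0,-1,0,5],[0,0,0,0,5],[0,0,0,0,30],[0,0,0,0,50],[0,0,0,0,80],[0,0,0,0,80],[0,0,0,0,80],[0,0,0,0,80]]'; python3 -m creep '[[0,0,15,0,80],[0,0,35,0,80],[0,0,50,0,90],[0,0,50,0,90],[0,0,30,0,90],[0,0,0,0,90],[0,0,0,0,90],[0,0,0,0,90]]'; python3 - <<'E'
from h import *
s,p,d=wrist("w4"); print(s["eef_pos"])
t,_=bot.snapshot("top"); cv2.imwrite("pics/t4.png",np.hstack([cv2.resize(p,(400,300)),cv2.resize(t[190:340,300:500],(400,300))])[:,:,::-1])
E
```

```text
time_s: 8.25
eef_pos: [0.4319, -0.0744, 0.0396]
tool_rot: [-3.138, 0.0, 0.262]
ft_force: [-0.2, -0.3, -0.1]
gripper_width: 0.0743
time_s: 9.25
eef_pos: [0.4292, -0.0735, 0.2227]
tool_rot: [-3.135, 0.005, 0.262]
ft_force: [0.1, 0.9, 0.7]
gripper_width: 0.0902
[ 0.42924633 -0.07352778  0.22273056]
```

View pics/t4.png

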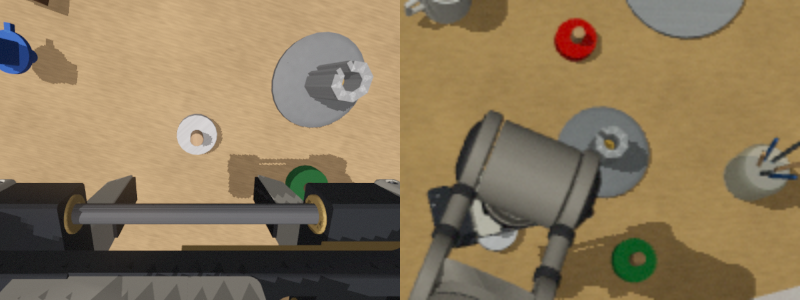

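The cap stands upright, released, at about (196,134) in the left half. Next I look at the open hub from above.

```bash
python3 -m creep '[[22,-28,0,0,90],[24,-32,0,0,90],[24,-32,0,0,90],[22,-28,0,0,90],[16,-22,0,0,90],[8,-10,0,0,90],[0,0,0,0,90],[0,0,0,0,90]]'; python3 - <<'E'
from h import *
s,p,d=wrist("w5"); print(s["eef_pos"],s["tool_rot"],s["joint_vel"].round(3))
x,y=318,215
cv2.imwrite("pics/w5c.png",cv2.resize(p[130:330,180:460],(784,560),interpolation=2)[:,:,::-1])
E
```

```text
time_s: 10.35
eef_pos: [0.5458, -0.228, 0.2157]
tool_rot: [-3.126, 0.014, 0.263]
ft_force: [-0.4, 0.1, 0.4]
gripper_width: 0.0902
[ 0.54583378 -0.2279734   0.21572739] [-3.12555341  0.01391765  0.26317267] [ 0.002  0.002  0.003  0.001 -0.     0.001]
```

View pics/w5c.png

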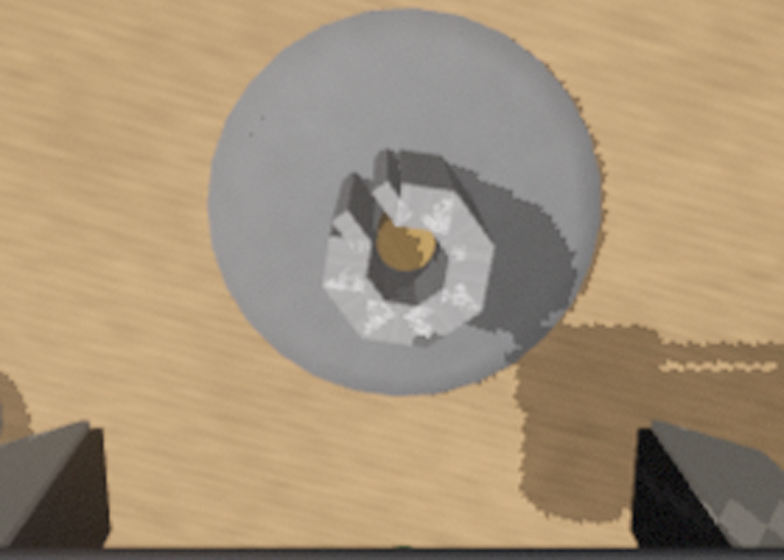

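The open hub's keyway points up-left: the notch is at crop (359,200) and the hub centre at (412,264). I'll measure both from the depth of the top face.

```bash
cat >>h.py <<'E'
def cloud(cam,d,s=None):
    c=bot.camera_info(cam);K=c["camera_matrix"];v,u=np.indices(d.shape)
    P=np.stack([(u-K[0,2])/K[0,0]*d,(v-K[1,2])/K[1,1]*d,d],-1)
    if cam=="wrist":
        T=c["tool_from_camera"];Rt=Ro.from_euler('xyz',s["tool_rot"]).as_matrix()
        return P@(Rt@T[:3,:3]).T+(Rt@T[:3,3]+s["eef_pos"])
    return (P-c["t"])@c["R"]
E
python3 - <<'E'
from h import *
s,p,d=load("w5");W=cloud("wrist",d,s)
m=(d>0)&(np.hypot(W[...,0]-.556,W[...,1]+.235)<.035)&(W[...,2]>.078)
print(m.sum(),np.median(W[m],0),W[m][:,2].std())
m=m&(p.min(2)>110)
n,l,st,ce=cv2.connectedComponentsWithStats(m.astype(np.uint8));m=l==1+np.argmax(st[1:,4])
v,u=np.nonzero(m)
X=np.array([ray("wrist",(a,b),.085,s)[:2] for a,b in zip(u,v)])*1000
h=cv2.convexHull(X.astype(np.float32))
M=cv2.moments(h);print("hull centroid",M['m10']/M['m00'],M['m01']/M['m00'],cv2.minEnclosingCircle(h))
(cx,cy),_=cv2.minEnclosingCircle(h)
for cc in [(cx,cy),(M['m10']/M['m00'],M['m01']/M['m00'])]:
  D=X-cc;r=np.hypot(*D.T);a=np.degrees(np.arctan2(D[:,1],D[:,0]))
  for r0,r1 in((13,16),(16,19),(19,22)):
    q=np.sort(a[(r>r0)&(r<r1)]);g=np.diff(np.r_[q,q[0]+360]);i=g.argmax();print(r0,g[i],q[i],q[i]+g[i]/2)
# bore: circle fit to inner hole
E
```

```text
37933 [ 0.57376984 -0.23035403  0.30833475] 0.051080794942281064
hull centroid 451.5586663822663 -276.2166462975487 ((449.18780517578125, -281.14947509765625), 107.2613525390625)
13 167.95430828344672 115.88093763206744 199.85809177379082
16 180.11456034838432 110.58124414254485 200.638524316737
19 182.75795849483774 104.30565829659865 195.6846375440175
13 147.9402481375485 126.52845633997028 200.49858040874454
16 159.03257786523565 116.54795311883336 196.06424205145117
19 159.3208083413132 114.2519117225145 193.91231589317113
```

```bash
cat >hub.py <<'E'
from h import *
s,p,d=load("w5");W=cloud("wrist",d,s)
m=(d>0)&(np.hypot(W[...,0]-.556,W[...,1]+.235)<.035)&(abs(W[...,2]-.084)<.006)
print(m.sum(),np.median(W[m],0),W[m][:,2].std())
v,u=np.nonzero(m)
X=np.array([ray("wrist",(a,b),.085,s)[:2] for a,b in zip(u,v)])*1000
h=cv2.convexHull(X.astype(np.float32));M=cv2.moments(h)
C=np.array([M['m10']/M['m00'],M['m01']/M['m00']]);print("hull centroid",C,"area",M['m00'],cv2.minAreaRect(h))
D=X-C;r=np.hypot(*D.T);a=np.degrees(np.arctan2(D[:,1],D[:,0]))
for r0,r1 in((13,16),(16,19),(19,22)):
    q=np.sort(a[(r>r0)&(r<r1)]);g=np.diff(np.r_[q,q[0]+360]);i=g.argmax();print(r0,g[i],q[i],q[i]+g[i]/2)
E
python3 hub.py
```

```text
2048 [ 0.55300641 -0.23613186  0.08447474] 0.001215082223433001Traceback (most recent call last):
  File "hub.py", line 6, in <module>
    X=np.array([ray("wrist",(a,b),.085,s)[:2] for a,b in zip(u,v)])*1000
                ~~~^^^^^^^^^^^^^^^^^^^^^^
  File "h.py", line 5, in ray
    c=bot.camera_info(cam);K=c["camera_matrix"]
ValueError: time passes only in moves, steps and waits
```

```bash
sed -i 's/^X=.*/X=W[m][:,:2]*1000/' hub.py; python3 hub.py
```

```text
2048 [ 0.55300641 -0.23613186  0.08447474] 0.001215082223433001
hull centroid [ 554.29187286 -234.20835654] area 1753.52387106698 ((554.27099609375, -234.18556213378906), (46.25954818725586, 45.953128814697266), 6.548027038574219)
13 32.921650397043784 34.12465639782186 50.585481596343755
16 26.274126507393525 37.82884747621895 50.965910729915706
19 21.985350292831633 40.318852833698 51.31152798011382
```

Hub mouth is at (0.5543, -0.2342). The keyway yaw is about 51.3° (0.895 rad), and the octagon's flats at 6.5° + 45° = 51.5° agree. Now I go over the spindle.

```bash
python3 -m creep '[[4,45,15,-2,90],[5,58,15,-2,90],[6,60,0,-2,90],[6,60,0,-2,90],[6,60,0,-2,90],[6,60,0,-2,90],[6,55,0,-2,90],[3,35,0,-1,90]]'; python3 -m creep '[[0,10,0,0,90],[0,0,0,0,90],[0,0,0,0,90],[0,0,0,0,90],[0,0,0,0,90],[0,0,0,0,90],[0,0,0,0,90],[0,0,0,0,90]]'; python3 - <<'E'
from h import *
s,p,d=wrist("w6"); print(s["eef_pos"],s["tool_rot"],s["joint_vel"].round(3))
cv2.imwrite("pics/w6c.png",cv2.resize(p[80:330,160:480],(768,600),interpolation=2)[:,:,::-1])
E
```

```text
time_s: 11.4
eef_pos: [0.5822, 0.2202, 0.2502]
tool_rot: [-3.125, 0.009, -0.008]
ft_force: [-1.8, -0.3, 0.2]
gripper_width: 0.0899
time_s: 12.4
eef_pos: [0.581, 0.2285, 0.251]
tool_rot: [-3.126, 0.009, -0.007]
ft_force: [0.3, -0.2, -0.1]
gripper_width: 0.0902
[0.58100469 0.22846576 0.25104078] [-3.12615742  0.00921326 -0.00727239] [-0.001  0.001  0.     0.001 -0.002  0.001]
```

View pics/w6c.png

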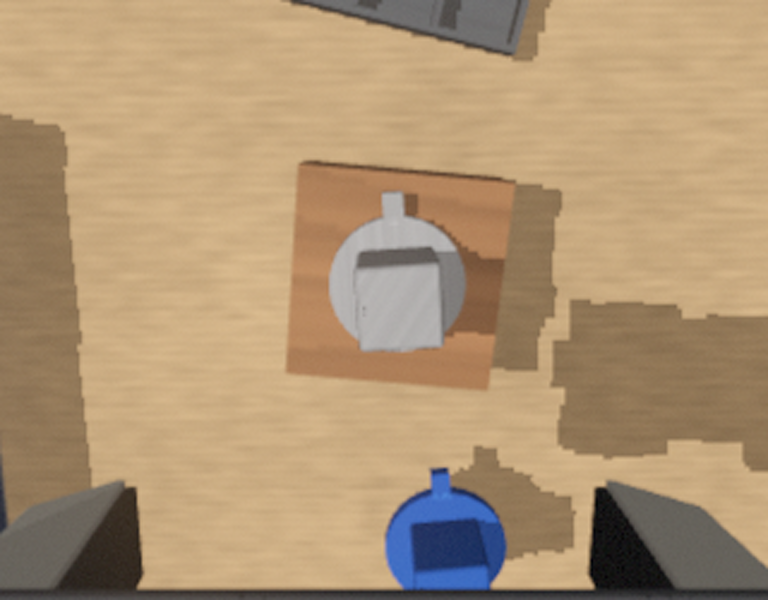

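The spindle stands in the block, with the head's top centred at about crop (400,307) and the lug at (393,205). I'll measure the head's square and the lug from depth.

```bash
cat >sp.py <<'E'
from h import *
import sys
s,p,d=load(sys.argv[1]);W=cloud("wrist",d,s)
near=(d>0)&(np.hypot(W[...,0]-.594,W[...,1]-.213)<.045)
m=near&(abs(W[...,2]-.104)<.004)
X=W[m][:,:2].astype(np.float32)*1000
print("head",np.median(W[m],0),cv2.minAreaRect(cv2.convexHull(X)),X.mean(0))
f=near&(abs(W[...,2]-.058)<.004)
Y=W[f][:,:2]*1000;c=np.array(cv2.minAreaRect(cv2.convexHull(X))[0])
D=Y-c;r=np.hypot(*D.T);q=D[(r>28.5)&(r<38)];print("lug",len(q),q.mean(0),np.degrees(np.arctan2(q[:,1].mean(),q[:,0].mean())))
R=D[(r<28)&(D[:,0]>-5)];print("flange circle",cv2.minEnclosingCircle(D[r<28].astype(np.float32)))
E
python3 sp.py w6
```

```text
head [0.59872517 0.21879831 0.10342987] ((598.1401977539062, 218.8955841064453), (30.086091995239258, 29.908571243286133), 3.9180521965026855) [598.7196  218.90042]
lug 77 [32.15994219  1.63801353] 2.9157462830842356
flange circle ((0.3724522888660431, 0.08871165663003922), 27.528112411499023)
```

```bash
python3 -m creep '[[17,-10,0,2,90],[0,0,-30,2,90],[0,0,-40,0,90],[0,0,-30,0,70],[0,0,-15,0,70],[0,0,0,0,70],[0,0,0,0,70],[0,0,0,0,70]]'; python3 - <<'E'
from h import *
s,p,d=wrist("w7"); print(s["eef_pos"],s["tool_rot"],s["joint_vel"].round(3))
E
python3 sp.py w7
```

```text
time_s: 13.45
eef_pos: [0.6003, 0.2192, 0.1367]
tool_rot: [-3.125, 0.002, 0.066]
ft_force: [0.1, -0.7, -0.3]
gripper_width: 0.0701
[0.60025978 0.21921603 0.1366942 ] [-3.12492765e+00  1.77907777e-03  6.60412774e-02] [ 0.002 -0.011 -0.012  0.001  0.004  0.001]
head [0.59966787 0.21881889 0.10341521] ((598.6351928710938, 218.74668884277344), (30.095474243164062, 29.959745407104492), 2.7142202854156494) [599.4872  218.82887]
lug 150 [32.28300422  1.81418384] 3.21642506265466
flange circle ((0.30771759152412415, -0.031171726062893867), 27.631139755249023)
```

```bash
python3 -m creep '[[-1,0,-20,-0.6,70],[0,0,-20,0,70],[0,0,-11,0,70],[0,0,-4,0,70],[0,0,0,0,50],[0,0,0,0,20],[0,0,0,0,20],[0,0,0,0,20]]';python3 -m creep '[[0,0,0,0,20],[0,0,0,0,20],[0,0,0,0,20],[0,0,0,0,20],[0,0,0,0,20],[0,0,0,0,20],[0,0,0,0,20],[0,0,0,0,20]]'
```

```text
time_s: 14.5
eef_pos: [0.6026, 0.22, 0.0865]
tool_rot: [-3.123, -0.009, 0.055]
ft_force: [0.0, 0.3, -0.4]
gripper_width: 0.0346
time_s: 15.5
eef_pos: [0.6026, 0.2199, 0.0867]
tool_rot: [-3.123, -0.01, 0.055]
ft_force: [0.5, 0.5, 0.9]
gripper_width: 0.03
```

Gripped at 30.0 mm. Now lifting.

```bash
python3 -m creep '[[0,0,6,0,20],[0,0,15,0,20],[0,0,25,0,20],[0,0,35,0,20],[0,0,30,0,20],[0,0,10,0,20],[0,0,0,0,20],[0,0,0,0,20]]'
```

```text
time_s: 16.5
eef_pos: [0.6009, 0.2198, 0.2131]
tool_rot: [-3.123, -0.007, 0.055]
ft_force: [0.2, 1.3, -2.4]
gripper_width: 0.0296
```

```bash
python3 -m creep '[[-3,-25,0,2,20],[-5,-40,0,5,20],[-5,-45,0,6,20],[-5,-45,0,6,20],[-5,-45,0,6,20],[-5,-45,0,6,20],[-5,-45,0,6,20],[-5,-45,0,6,20]]';python3 -m creep '[[-4,-40,0,4,20],[-2,-20,0,1,20],[0,-10,0,0,20],[0,0,0,0,20],[0,0,0,0,20],[0,0,0,0,20],[0,0,0,0,20],[0,0,0,0,20]]'; python3 - <<'E'
from h import *
print(bot.observe()["eef_pos"],bot.observe()["tool_rot"])
E
```

```text
time_s: 17.5
eef_pos: [0.5562, -0.1212, 0.2012]
tool_rot: [-3.113, 0.008, 0.836]
ft_force: [1.0, -0.2, -1.2]
gripper_width: 0.0297
time_s: 18.5
eef_pos: [0.5478, -0.1926, 0.1959]
tool_rot: [-3.104, 0.009, 0.925]
ft_force: [0.2, 0.5, -1.9]
gripper_width: 0.0299
[ 0.54779391 -0.19256741  0.19588076] [-3.10369436  0.00906355  0.92548292]
```

```bash
cat >tip.py <<'E'
from h import *
s=bot.observe()
Rg=Ro.from_euler('xyz',[-3.123,-.01,.055]);g=np.array([.6026,.2199,.0867])
Rn=Ro.from_euler('xyz',s["tool_rot"])
for n,z in(("tip",.01),("flange",.05),("head",.104)):
    q=Rg.inv().apply(np.array([.5986,.2188,z])-g)
    w=s["eef_pos"]+Rn.apply(q);print(n,w.round(4),"to hub",((np.array([.5543,-.2342,.085])-w)*1000).round(1))
A=Rn*Rg.inv()*Ro.from_euler('z',3.1,degrees=True);a=A.as_matrix();print("spindle yaw",np.degrees(np.arctan2(a[1,0],a[0,0])),"tilt",a[:2,2], s["time_s"],s["tool_rot"],s["ft_force"])
E
python3 tip.py
```

```text
tip [ 0.544  -0.1966  0.1193] to hub [ 10.3 -37.6 -34.3]
flange [ 0.5451 -0.1965  0.1593] to hub [  9.2 -37.7 -74.3]
head [ 0.5465 -0.1963  0.2132] to hub [   7.8  -37.9 -128.2]
spindle yaw 52.986059867777485 tilt [0.02688581 0.00361776] 18.5 [-3.10369436  0.00906355  0.92548292] [ 0.22649896  0.4754859  -1.93685798]
```

```bash
python3 -m creep '[[4,-15,0,-1,20],[4,-15,0,-0.6,20],[2,-8,0,0,20],[0,0,0,0,20],[0,0,0,0,20],[0,0,0,0,20],[0,0,0,0,20],[0,0,0,0,20]]'; python3 tip.py; python3 - <<'E'
from h import *
s,p,d=wrist("w8");t,_=bot.snapshot("scene");t2,_=bot.snapshot("top")
a=cv2.resize(t[130:270,170:310],(400,400),interpolation=2)
cv2.imwrite("pics/w8c.png",np.hstack([cv2.resize(p[150:400,195:445],(400,400)),a])[:,:,::-1])
E
```

```text
time_s: 19.5
eef_pos: [0.5584, -0.2335, 0.1958]
tool_rot: [-3.104, 0.009, 0.895]
ft_force: [-0.4, 0.3, -1.5]
gripper_width: 0.0298
tip [ 0.5545 -0.2374  0.1192] to hub [ -0.2   3.2 -34.2]
flange [ 0.5556 -0.2373  0.1592] to hub [ -1.3   3.1 -74.2]
head [ 0.557  -0.2371  0.2132] to hub [  -2.7    2.9 -128.2]
spindle yaw 51.258695896549 tilt [0.02697146 0.00284362] 19.5 [-3.10372681  0.00908616  0.89533505] [-0.38211552  0.28252314 -1.52911897]
```

View pics/w8c.png

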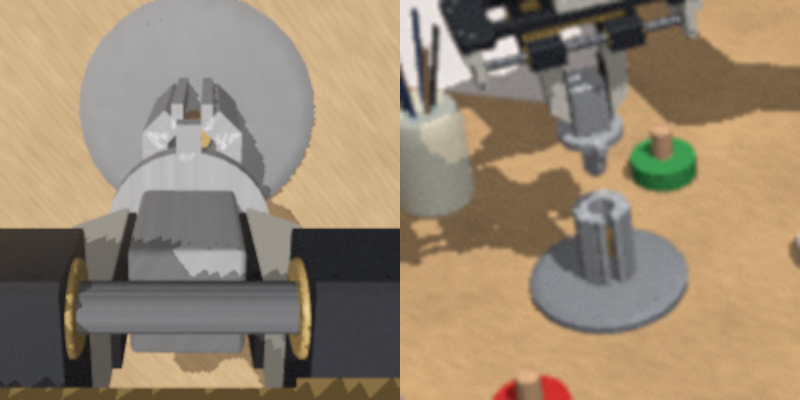

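The wrist view (left) shows the lug in line with the keyway. In the scene view (right) the tip is at crop (596,168), over the bore at (603,206). I'll check with rays, then correct and lower.

```bash
python3 - <<'E'
from h import *
f=lambda x,y:(170+(x-400)*.35,130+y*.35)
print("tip",ray("scene",f(596,170),.1192),"mouth",ray("scene",f(603,206),.085))
E
python3 -m creep '[[-1,3,0,0,20],[0,0,-10,0,20],[0,0,-12,0,20],[0,0,-2,0,20],[0,0,0,0,20],[0,0,0,0,20],[0,0,0,0,20],[0,0,0,0,20]]'; python3 tip.py
```

```text
tip [ 0.55332913 -0.23456757  0.1192    ] mouth [ 0.55611476 -0.22940283  0.085     ]
time_s: 20.65
eef_pos: [0.5573, -0.2303, 0.1699]
tool_rot: [-3.103, 0.009, 0.895]
ft_force: [0.4, 0.1, -1.7]
gripper_width: 0.0298
tip [ 0.5533 -0.2342  0.0932] to hub [ 1.   0.  -8.2]
flange [ 0.5544 -0.2341  0.1332] to hub [ -0.1  -0.1 -48.2]
head [ 0.5559 -0.234   0.1872] to hub [  -1.6   -0.2 -102.2]
spindle yaw 51.25205759014439 tilt [0.02727648 0.00272114] 20.65 [-3.10341439  0.00918371  0.89521606] [ 0.40068197  0.08946801 -1.69751222]
```

```bash
python3 -m creep '[[1,0,-4,0,20],[0,0,-5,0,20],[0,0,-4,0,20],[0,0,-3,0,20],[0,0,-2,0,20],[0,0,0,0,20],[0,0,0,0,20],[0,0,0,0,20]]'; python3 tip.py
```

```text
time_s: 21.65
eef_pos: [0.5585, -0.2305, 0.1507]
tool_rot: [-3.104, 0.009, 0.895]
ft_force: [0.2, -0.9, -2.2]
gripper_width: 0.0301
tip [ 0.5547 -0.2344  0.0741] to hub [-0.4  0.2 10.9]
flange [ 0.5557 -0.2343  0.1141] to hub [ -1.4   0.1 -29.1]
head [ 0.5572 -0.2341  0.1681] to hub [ -2.9  -0.1 -83.1]
spindle yaw 51.24876993726357 tilt [0.0266496  0.00309837] 21.65 [-3.1041406   0.00908685  0.89516596] [ 0.2349698  -0.86903873 -2.22948769]
```

The nose is 11 mm in, with no contact force. I'm lowering on past the key.

```bash
python3 -m creep '[[-1,0,-3,0,20],[0,0,-3,0,20],[0,0,-3,0,20],[0,0,-3,0,20],[0,0,0,0,20],[0,0,0,0,20],[0,0,0,0,20],[0,0,0,0,20]]'; python3 tip.py
```

```text
time_s: 22.65
eef_pos: [0.558, -0.2307, 0.1382]
tool_rot: [-3.106, 0.009, 0.895]
ft_force: [1.1, -0.4, -3.1]
gripper_width: 0.0301
tip [ 0.5543 -0.2348  0.0616] to hub [ 0.   0.6 23.4]
flange [ 0.5553 -0.2346  0.1016] to hub [ -1.    0.4 -16.6]
head [ 0.5566 -0.2344  0.1555] to hub [ -2.3   0.2 -70.5]
spindle yaw 51.24670457177165 tilt [0.02509657 0.00387938] 22.65 [-3.1058416   0.00872496  0.89514694] [ 1.14597199 -0.42055349 -3.11323421]
```

```bash
python3 -m creep '[[0,0,-3,0,20],[0,0,-3,0,20],[0,0,-3,0,20],[0,0,-3,0,20],[0,0,-1,0,20],[0,0,0,0,20],[0,0,0,0,20],[0,0,0,0,20]]'; python3 tip.py
```

```text
time_s: 23.65
eef_pos: [0.5582, -0.2307, 0.1274]
tool_rot: [-3.108, 0.008, 0.895]
ft_force: [-1.1, 1.0, 4.8]
gripper_width: 0.0304
tip [ 0.5545 -0.2348  0.0508] to hub [-0.2  0.6 34.2]
flange [ 0.5555 -0.2346  0.0908] to hub [-1.2  0.4 -5.8]
head [ 0.5567 -0.2343  0.1448] to hub [ -2.4   0.1 -59.8]
spindle yaw 51.25670091739342 tilt [0.02331372 0.00499009] 23.65 [-3.10792417  0.00847334  0.89534226] [-1.05071114  1.00362537  4.79291634]
```

```bash
python3 -m creep '[[0,0,-3,0,20],[0,0,-3,0,20],[0,0,-3,0,20],[0,0,-3,0,20],[0,0,-3,0,20],[0,0,-3,0,20],[0,0,-3,0,20],[0,0,-3,0,20]]'; python3 tip.py
```

```text
time_s: 24.65
eef_pos: [0.5582, -0.2308, 0.1217]
tool_rot: [-3.118, 0.008, 0.897]
ft_force: [-7.1, 3.7, 22.5]
gripper_width: 0.03
tip [ 0.5552 -0.2354  0.0451] to hub [-0.9  1.2 39.9]
flange [ 0.5558 -0.2349  0.0851] to hub [-1.5  0.7 -0.1]
head [ 0.5566 -0.2343  0.139 ] to hub [ -2.3   0.1 -54. ]
spindle yaw 51.33509467794633 tilt [0.01497738 0.01151799] 24.65 [-3.11848566  0.00834802  0.89681621] [-7.14705778  3.74054616 22.51136545]
```

The flange reads at the hub's top (-0.1 mm) and the push is about 25 N. I'll check by picture, and check that the force holds.

```bash
python3 - <<'E'
from h import *
s,p,d=wrist("w9");t,_=bot.snapshot("scene")
for i in range(6): bot.snapshot("top")
a=cv2.resize(t[130:270,170:310],(400,400),interpolation=2)
cv2.imwrite("pics/w9c.png",np.hstack([cv2.resize(p[150:400,195:445],(400,400)),a])[:,:,::-1])
E
python3 tip.py
```

```text
tip [ 0.5552 -0.2354  0.0451] to hub [-0.9  1.2 39.9]
flange [ 0.5558 -0.2349  0.085 ] to hub [-1.5  0.7 -0. ]
head [ 0.5567 -0.2343  0.139 ] to hub [ -2.4   0.1 -54. ]
spindle yaw 51.330183300392456 tilt [0.01498239 0.01144923] 25.05 [-3.11844041  0.00829781  0.89673004] [-7.28948353  3.20916074 22.38994005]
```

View pics/w9c.png

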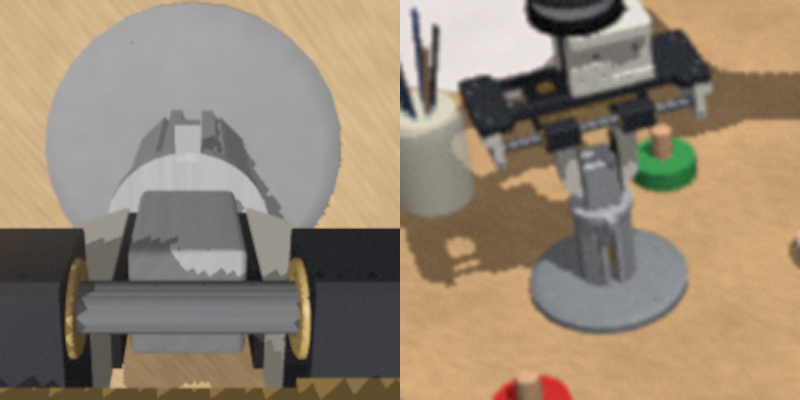

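The flange sits on the hub with the lug over the keyway (left picture at 188,135; right at 605,205). The force held for 0.4 s, so I'm handing in.

```bash
python3 -c "
from station import bot
print(bot.sign_off())"
```

```text
the job is handed in; nothing more can be done
None
```

I finished the task and handed it in at about 25 s, still gripping the spindle and pressing it home. The station reports no verdict. I lifted the aluminium cap off the hub, set it rim down on the table at about (0.43, -0.07) and let go. I then drew the spindle out of its block and turned it to the keyway's 51.3° on the way over. The key went in on the first push, and I pressed against the spring until the flange sat on the hub.

**Last checks:**
- **Flange height:** about 0 mm from the hub's top, worked out from the arm's pose and the grasp.
- **Axis:** 1.5–1.7 mm off centre, within the 4 mm limit.
- **Tilt:** about 0.02 rad.
- **Grip and push:** fingers closed at 30.0 mm on the head. The wrist read about 22 N upward, steady over 0.4 s.
- **Pictures:** the flange is seated with the lug over the keyway.

**Did not fully agree:**
- The tool's tilt drifted to about 0.038 rad during the moves; pressing home brought it back to about 0.025.
- A coarse reading from the scene camera before insertion differed from the wrist measurement by 3–4 mm. I went with the wrist measurement, and the shaft entered without side force.

I photographed the cap standing flat right after release, but did not look at it again at the end. I also did not re-measure the mug, jar, glove box or paint tin; every path was planned to stay clear of them.

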